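# Spin the food processor's rinsed blade dry at top speed

## Task

The blade in the small food processor has just been rinsed; spin it dry at top speed. First take the spice jar off the motor housing, where it is in the way of the dial and would be shaken off, and stand it upright on the worktop, not touching the processor. Then grip the dial's bar and turn it clockwise against its return spring, past the first and second click to the third, and finish while still gripping it there, because it snaps back to off if released; do not turn the dial before the jar is down, and leave the tin, the garlic and the matchbox where they are.

Things in the scene. Friction and masses are not known exactly. Their poses are not given: they have to be found in the camera images.
- processor: compact cordless food processor, white plastic, fixed on the worktop. Origin: mid footprint, worktop height; x to its back, y to its left, z up. Motor housing: block 145 (x) by 95 (y) mm centred at x 0, y -60, flat deck 120 mm high, dial at x -32, y -60. Clear bowl with white lid: axis x 0, y +52, radius 58, seat radius 64; feed tube 141 mm high; handle at front left, 84 mm from the bowl axis
- dial_grip (a point): grip point of the dial's bar, on the dial axis, 30 mm above the deck (150 above the worktop). x: along the bar to the end with the white pointer line, z up; the frame turns with the dial. Bar 46 mm long (x), 12 wide (y), 8 to 33 mm above the deck, on a disc 53 mm across whose top is 8 mm above the deck. Pinch it across its width (y) from above
- dial (a joint): angle of the dial in rad, 0 = off, growing clockwise as seen from above; clicks (detents, marked on the ring by a short, a longer and the longest mark) at 0.4, 0.8 and 1.2, fixed stop at 1.3. A spring pulls it back to off from everywhere (0.08 N m at off, 0.16 at the third click); the detents add up to 0.07 N m between clicks and do not hold it
- spice_jar: spice jar: clear body with a label, 42 mm across, black cap 43 mm across from 75 mm up, 96 mm high in all, about 0.11 kg; stands on the motor housing's deck behind the dial. Origin: centre of its underside, z up. (The worktop is not quite level: up to 4 mm above 0 at the right, 5 mm below it towards the sink)
- tin: bystander: unopened food tin, 57 mm in diameter, 72 mm high, on the worktop to the right. Origin: centre of its underside
- garlic: bystander: garlic bulb, 50 mm, on the worktop. Origin: centre of its underside.
- matchbox: bystander: matchbox, 36 x 52 x 14 mm, lying on the worktop. Origin: centre of its underside.
- mug: turquoise mug, 86 mm across, 80 mm high, hook handle to the front left, standing fast at the front, on a shallow dent of the worktop. Origin: under its middle. The worktop to the right of it (lower y), in front of the processor, is smooth and good to stand things on
Things that resemble listed ones, but are neither listed nor needed, are in the scene too. What is shaped like the spice_jar but orange is not meant.

How it is judged:
By the outcome, as a careful person would: the job done as asked, in the order asked, and still so for the second after the job is handed in, while the arm keeps its last pose, push and grip.
It also fails if it takes over 58 s, if anything falls off the work surface, if the arm or the gripper's body presses on something with over 40 N, if the wrist force passes 120 N, or if a joint passes its speed limit or range.

## Robot

A 7-joint arm with a two-finger parallel gripper is mounted at the origin on a cart in front of the work surface, level with it; the furniture and walls round the work are solid. World frame = base frame: x ahead of the robot, y to its left, z up, the work surface at z = 0. Lengths are in m, angles in rad, forces in N, time in s.
With the tool pointing down it reaches from about 0.4 to 0.85 m from the base axis. Payload 4.4 kg.
Tool frame: the origin (TCP) lies between the finger pads; the fingertips stand 8 mm ahead of it and the grasp point (between the pads) lies 11 mm behind it; z points along the fingers, y is the line along which they close (so a half turn about z gives the same grasp; the last joint's range is limited). The gripper opens to 94 mm and grips with 3 to 60 N. Pads are 16 mm wide; open, the fingers measure 119 mm over their backs; the gripper's body (75 mm by 177 mm) begins 78 mm behind the grasp point.
Start: joints at [1.101, 0.628, 0.038, 1.517, -0.027, 0.996, -0.02], TCP at [0.255, -0.598, 0.213] pointing down, gripper open.
Joint ranges: [-3.06, 3.06], [-0.37, 2.12], [-1.25, 1.32], [0.18, 2.47], [-1.1, 4.24], [0.23, 1.98], [-2.94, 2.94]. Speed limits (rad/s): [2.57, 2.57, 3.14, 3.14, 3.14, 3.14, 3.14].

## Interface

Orientations are given as a 3x3 rotation matrix whose columns are the frame's x, y, z axes.
In Python, from cell import manip, cams gives the robot as it stands.
- The arm moves only by the tool apply_moves, never from a script. Its argument "rows" is a list that holds one entry, the list of rows, each a list of 7 numbers: the closure in counts, from 0 (fully open) to 255 (shut), then the shift along the world's x, y, z in mm, then the turn, a rotation vector about the world's x, y, z in rad. In form: [[[gripper, dx, dy, dz, rx, ry, rz], ...]]. A call has exactly 5 rows; each row shifts and turns the commanded pose from where the row before left it; what a row does not reach is not made up. A row lasts 1/12 s, in which the tool goes at most 41.7 mm and 7.16 degrees, less where a joint would pass 70% of its speed; a pose out of reach is approached as far as the arm can. A call with a gripper value outside its range is refused whole. The fingers move at their own pace and stop on an object; the grip force is fixed at half the most. Time passes only in rows, so rows that do not move let the fingers close, or fill a call up. It gives the time, the measured TCP pose, the force, the opening and the grip force at its end, in the units of the state.
- manip.state(): the state, without advancing time (a new reading comes with each control period).
- cams.grab_frame(name): name is "scene" or "top" or "wrist"; returns the picture (420x560x3 uint8, red, green, blue); there is no depth.
- cams.camera_info(name): a dict with "fovy" (degrees; the focal length in pixels is half the picture's height over the tangent of half this angle, whatever the lens; pixels are square), "cx", "cy" (the principal point, pixels), "T" (4x4, takes a point from camera to world coordinates). Camera axes: x right, y up, looking along -z (the intrinsics and any distortion apply to the point x, -y, -z); pixel columns grow to the right and rows downward; lengths in m; the calibration is good to about 2 mm. A picture is of the moment at which its call begins: read the wrist's pose just before it. camera_info takes no time and is no camera call; for the wrist camera it gives the pose at the moment of the call.
- manip.hand_in(): hands the job in; it is judged then, once.
The state is a dict: "t": time; "joint_positions": joint angles; "dq": joint speeds; "tau": joint torques, N m; "eef_pos": TCP position; "eef_rot": TCP orientation; "contact_force": force on the tool from outside, world axes, zero at the start; "ft_torque": the same for the moment, N m; "grip_width": finger opening in m; "grip_force": force on a finger pad.
Only numpy, scipy, OpenCV 4.12 (cv2) and the standard library are available. Lean on these libraries where they do the work, as an engineer would, in place of code of your own. Each camera call takes 0.05 s, during which the arm holds its last target. There are 200 camera calls.

## Working session

There is one attempt and no reset: what is moved stays moved. The work goes in short steps, Python scripts to look and compute and a tool call to move; the robot and the scene stay as the last step left them, time stands still between calls to the robot, and variables do not carry over. Pictures are saved under pics/ and viewed, at most 10 in all, crops included, and the job is handed in when it is done.

Besides the shell and the picture viewer there is one more tool, called after "Emit:" by a JSON object that holds its "method" and its "body", one argument or row to a line. apply_moves: Moves the arm, as the interface text tells. Its arguments: {"type":"object","properties":{"rows":{"type":"array","items":{"type":"array","items":{"type":"array","items":{"type":"number"}}}}},"required":["rows"]}

```bash
ls; mkdir -p pics
python3 - <<'E'
from cell import manip, cams
import cv2, numpy as np
for n in ("scene","top"):
    i=cams.camera_info(n); print(n,{k:(np.round(v,4).tolist() if k=="T" else v) for k,v in i.items()})
    cv2.imwrite(f"pics/{n}0.png",cams.grab_frame(n)[:,:,::-1])
s=manip.state(); print(s["t"],s["eef_pos"],np.round(s["eef_rot"],3).tolist(),s["grip_width"])
E
```

```text
pics
scene {'fovy': 44.570045619400894, 'cx': 278.70431598200406, 'cy': 224.0199120536887, 'T': [[0.4869, 0.4339, -0.7581, -0.1541], [-0.8731, 0.2177, -0.4362, -0.6266], [-0.0242, 0.8743, 0.4848, 0.5114], [0.0, 0.0, 0.0, 1.0]]}
top {'fovy': 49.35517622180843, 'cx': 284.50455073908756, 'cy': 207.8500293612159, 'T': [[-0.0175, 0.9849, -0.1724, 0.3545], [-0.9996, -0.0213, -0.0201, -0.2452], [-0.0235, 0.172, 0.9848, 0.947], [0.0, 0.0, 0.0, 1.0]]}
0.1 [ 0.25518226 -0.59720727  0.21267788] [[0.92, 0.393, -0.001], [0.393, -0.92, 0.001], [-0.0, -0.002, -1.0]] 0.0938896637252233
```

View pics/scene0.png

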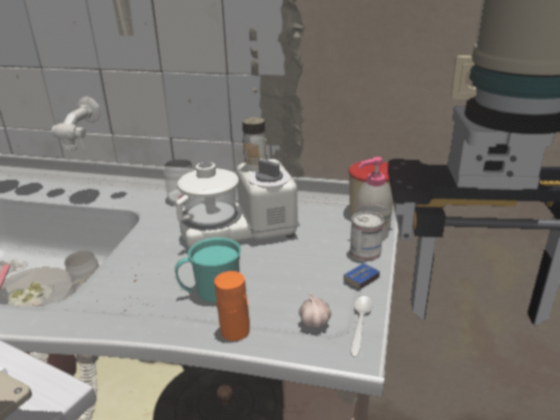

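View pics/top0.png

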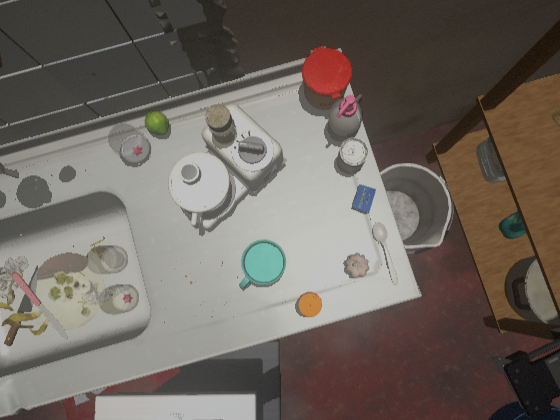

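Scene view: the jar (dark cap) stands at (254,128) on the housing, dial at (268,170), mug (215,270), orange look-alike jar (232,305), tin (366,235), matchbox (361,276), garlic (315,313). Top view: jar (218,118), dial (252,148), bowl lid (200,183), mug (263,262), orange jar (310,304). 
Candidates for the jar: the black-capped one on the deck (top 218,118), the orange one (310,304), and the glasses at the wall (134,150) and in the sink (122,296). By the description I choose the one on the deck and check it in a close crop.

```bash
cat > h.py <<'E'
import numpy as np, cv2
from cell import manip, cams
def ray(n,u,v,info=None):
    i=info or cams.camera_info(n); f=210/np.tan(np.radians(i["fovy"]/2)); T=np.array(i["T"])
    d=T[:3,:3]@np.array([(u-i["cx"])/f,-(v-i["cy"])/f,-1.]); return T[:3,3],d
def onz(n,u,v,z,info=None):
    o,d=ray(n,u,v,info); return o+d*(z-o[2])/d[2]
def tri(a,b):
    (o,d),(p,e)=a,b; d=d/np.linalg.norm(d); e=e/np.linalg.norm(e)
    s,t=np.linalg.lstsq(np.c_[d,-e],p-o,rcond=None)[0]; A,B=o+s*d,p+t*e
    return (A+B)/2,np.linalg.norm(A-B)
def proj(n,P,info=None):
    i=info or cams.camera_info(n); f=210/np.tan(np.radians(i["fovy"]/2)); T=np.array(i["T"])
    c=T[:3,:3].T@(np.array(P)-T[:3,3]); return np.array([i["cx"]-f*c[0]/c[2],i["cy"]+f*c[1]/c[2]])
E
python3 - <<'E'
from h import *
a=cv2.imread("pics/top0.png")[85:225,150:300]; b=cv2.imread("pics/scene0.png")[110:250,165:315]
c=np.hstack([cv2.resize(x,None,fx=2.65,fy=2.65,interpolation=cv2.INTER_CUBIC) for x in (a,b)])
c=cv2.convertScaleAbs(c,alpha=1.2); cv2.imwrite("pics/crop1.png",c); print(c.shape)
for u,v,z in ((218,118,.216),(250,148,.153),(190,172,.141),(310,304,.096),(263,262,.08)): print(u,v,onz("top",u,v,z).round(3))
print(tri(ray("top",310,304),ray("scene",231,281)))
E
```

```text
(371, 796, 3)
218 118 [ 0.639 -0.121  0.216]
250 148 [ 0.605 -0.168  0.153]
190 172 [ 0.566 -0.057  0.141]
310 304 [ 0.325 -0.271  0.096]
263 262 [ 0.403 -0.185  0.08 ]
(array([ 0.3246208 , -0.27122616,  0.09368851]), np.float64(5.970202763678654e-05))
```

View pics/crop1.png

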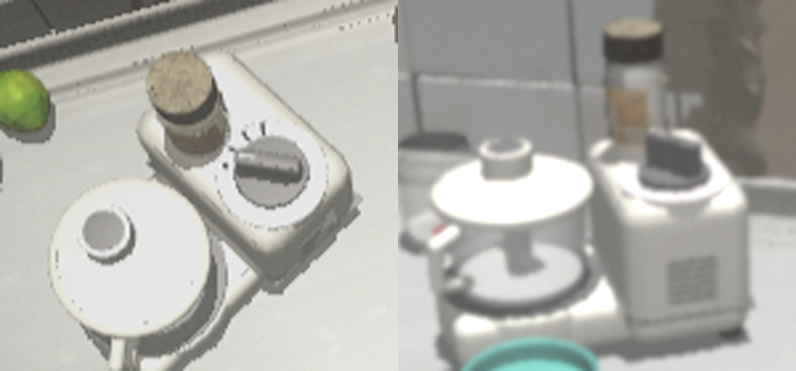

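The crop shows the black-capped, labelled clear jar on the deck (cap-top centre crop (182,82) → top px (218.7,116)). The dial's bar points to the off dot at image-left, with the three marks going clockwise. I'm choosing that jar.

Run:
```python
from h import *
P=lambda t,s:tri(ray("top",*t),ray("scene",*s))
print("cap",P((218.7,116),(253.9,120.6)))
c=lambda u,v,z:onz("top",150+u/2.65,85+v/2.65,z)[:2]
print("disc",c(270,173,.128)); o=c(270,173,.12)
for m in ((225,165),(234,150),(249,135),(262,128)):
    d=c(*m,.12)-o; print(np.degrees(np.arctan2(d[1],d[0])).round(1),np.linalg.norm(d).round(3))
print("bar ends top",c(237,152,.153),c(300,167,.153))
print("pink",P((347,101),(373,162)),"redlid",P((327,72),(369,169)))
print("garlic",onz("top",357,265,.025),"matchbox",onz("top",364,199,.014),"tin",onz("top",352,153,.072))
for p in ((.45,-.3,0),(.47,-.28,0),(.48,-.3,0)): print(p,proj("top",p).round(),proj("scene",p).round(), proj("top",(*p[:2],.096)).round())
for u,v in ((100,130),(218,88),(300,62)): print("wall",onz("top",u,v,0))
```

```text
cap (array([ 0.64282228, -0.12095295,  0.21375798]), np.float64(0.0012808061433435315))
disc [ 0.60805321 -0.16957226]
78.2 0.033
55.4 0.031
27.5 0.032
9.4 0.034
bar ends top [ 0.61579361 -0.14933239] [ 0.60405403 -0.19239917]
pink (array([ 0.68889035, -0.34554193,  0.15303506]), np.float64(0.003247379689928453)) redlid (array([ 0.77034562, -0.31313795,  0.10290705]), np.float64(0.007776624366762449))
garlic [ 0.39688001 -0.36913133  0.025     ] matchbox [ 0.53283805 -0.39112955  0.014     ] tin [ 0.61490167 -0.36279802  0.072     ]
(0.45, -0.3, 0) [321. 240.] [292. 293.] [324. 235.]
(0.47, -0.28, 0) [311. 231.] [287. 283.] [313. 225.]
(0.48, -0.3, 0) [320. 226.] [300. 283.] [323. 219.]
wall [0.70204643 0.17524847 0.        ]
wall [ 0.79263001 -0.08338153  0.        ]
wall [ 0.84906274 -0.26612222  0.        ]
```

Emit:
{"method": "apply_moves", "body": {
  "rows": [
    [[0, 20, 26, 10, 0, 0, 0], [0, 20, 26, 10, 0, 0, 0], [0, 20, 26, 10, 0, 0, 0], [0, 20, 26, 10, 0, 0, 0], [0, 20, 26, 10, 0, 0, 0]]
  ]
}}

```text
t: 0.52
eef_pos: [0.3559, -0.4661, 0.2635]
eef_rot: [[0.92, 0.393, -0.001], [0.393, -0.92, 0.001], [-0.0, -0.001, -1.0]]
contact_force: [0.4, -0.6, -0.8]
grip_width: 0.0942
grip_force: 0.0
```

Emit:
{"method": "apply_moves", "body": {
  "rows": [
    [[0, 20, 26, 7, 0, 0, 0], [0, 20, 26, 7, 0, 0, 0], [0, 20, 26, 7, 0, 0, 0], [0, 20, 26, 7, 0, 0, 0], [0, 20, 26, 7, 0, 0, 0]]
  ]
}}

```text
t: 0.93
eef_pos: [0.4559, -0.3362, 0.2986]
eef_rot: [[0.92, 0.393, -0.001], [0.393, -0.92, 0.0], [-0.0, -0.001, -1.0]]
contact_force: [0.8, -0.4, -0.2]
grip_width: 0.0937
grip_force: 0.0
```

Emit:
{"method": "apply_moves", "body": {
  "rows": [
    [[0, 20, 26, 0, 0, 0, 0], [0, 20, 26, 0, 0, 0, 0], [0, 20, 26, 0, 0, 0, 0], [0, 20, 26, 0, 0, 0, 0], [0, 15, 20, 0, 0, 0, 0]]
  ]
}}

```text
t: 1.35
eef_pos: [0.5518, -0.2106, 0.2981]
eef_rot: [[0.919, 0.395, -0.0], [0.395, -0.919, 0.001], [0.001, -0.001, -1.0]]
contact_force: [-0.5, 0.2, -0.3]
grip_width: 0.0941
grip_force: 0.0
```

Run:
```python
from h import *
i=cams.camera_info("wrist"); im=cams.grab_frame("wrist"); cv2.imwrite("pics/w1.png",im[:,:,::-1])
print(np.array(i["T"]).round(3).tolist(),i["fovy"])
print(proj("wrist",(.642,-.121,.216),i),proj("wrist",(.607,-.17,.153),i),proj("wrist",(.607,-.17,.128),i))
```

```text
[[0.395, 0.889, 0.232, 0.621], [-0.918, 0.383, 0.099, -0.18], [-0.001, -0.252, 0.968, 0.47], [0.0, 0.0, 0.0, 1.0]] 60.2123602794551
[207.12277393  47.07786212] [260.73615546 126.09667634] [262.00903665 125.36211834]
```

View pics/w1.png

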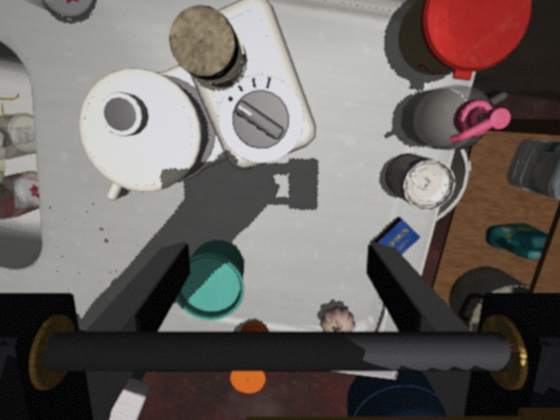

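Wrist view: cap-top centre at (204,41), dial disc centre (260,120), bar from (238,104) to (282,135), free worktop around (300,220) right of the mug (212,280).

Run:
```python
from h import *
i=cams.camera_info("wrist")
im=cv2.imread("pics/w1.png")
c=onz("wrist",204,41,.216,i); d=onz("wrist",260,120,.128,i); print("cap",c,"disc",d)
a,b=onz("wrist",238,104,.153,i),onz("wrist",282,135,.153,i); v=a-b; print("bar",(a+b)/2,np.linalg.norm(v),np.degrees(np.arctan2(v[1],v[0])))
# dark bar mask
h=cv2.cvtColor(im,cv2.COLOR_BGR2GRAY)[85:155,225:295]
for t in (60,75,90,110):
    n,l,s,ct=cv2.connectedComponentsWithStats((h<t).astype(np.uint8)); k=1+np.argmax(s[1:,4]); print(t,s[k],ct[k]+[225,85], end=" ")
    p=np.argwhere(l==k)[:,::-1].astype(np.float32); print(cv2.minAreaRect(p))
```

```text
cap [ 0.64747928 -0.11138122  0.216     ] disc [ 0.61405452 -0.15994761  0.128     ]
bar [ 0.61505798 -0.16112097  0.153     ] 0.044959661940260146 79.10398816315465
60 [0 0 6 2 9] [227.          85.33333333] ((2.5, 0.5), (1.0, 5.0), 90.0)
75 [22 34 18 12 33] [255.18181818 124.72727273] ((30.26922607421875, 39.846153259277344), (20.246557235717773, 2.2188007831573486), 33.690067291259766)
90 [  9  15  49  39 245] [256.28571429 119.70612245] ((33.54339599609375, 34.898109436035156), (53.601531982421875, 15.116153717041016), 34.38034439086914)
110 [  9  14  50  41 416] [257.44711538 119.75480769] ((33.69230651855469, 34.9615364074707), (54.915321350097656, 16.36365509033203), 33.690067291259766)
```

Run:
```python
from h import *
i=cams.camera_info("wrist"); print(np.array(i["T"]).round(4).tolist()); s=manip.state(); print(s["t"],s["eef_pos"])
im=cams.grab_frame("wrist"); cv2.imwrite("pics/w2.png",im[:,:,::-1])
j=cams.camera_info("wrist"); print(np.array(j["T"]).round(4).tolist()); s=manip.state(); print(s["t"],s["eef_pos"])
h=cv2.cvtColor(im,cv2.COLOR_RGB2GRAY)[75:165,215:305]
for t in (90,110):
    n,l,s,ct=cv2.connectedComponentsWithStats((h<t).astype(np.uint8)); k=1+np.argmax(s[1:,4]); print(t,s[k],ct[k]+[215,75])
x,y=0,0
d=cv2.absdiff(im[:,:,::-1],cv2.imread("pics/w1.png")); print(d.mean())
m=cv2.phaseCorrelate(np.float32(cv2.imread("pics/w1.png",0)[:250]),np.float32(cv2.cvtColor(im,cv2.COLOR_RGB2GRAY)[:250])); print("shift",m)
```

```text
[[0.4015, 0.8869, 0.2285, 0.6232], [-0.9158, 0.3898, 0.0963, -0.1751], [-0.0037, -0.248, 0.9688, 0.4696], [0.0, 0.0, 0.0, 1.0]]
1.4 [ 0.55506256 -0.20509777  0.29790211]
[[0.4009, 0.8868, 0.2301, 0.6216], [-0.9161, 0.3888, 0.0978, -0.1776], [-0.0027, -0.25, 0.9682, 0.4694], [0.0, 0.0, 0.0, 1.0]]
1.45 [ 0.5532078  -0.20783539  0.29782432]
90 [  0   0  33  20 415] [231.16385542  84.2       ]
110 [  0   0  34  21 487] [230.57700205  84.6899384 ]
11.98330215419501
shift ((4.850966408952047, 6.147607170832856), 0.5541283613840738)
```

Run:
```python
from h import *
i=dict(cams.camera_info("wrist")); i["T"]=np.array([[0.395,0.889,0.232,0.621],[-0.918,0.383,0.099,-0.18],[-0.001,-0.252,0.968,0.47],[0,0,0,1]])
print("cap",onz("wrist",204,41,.216,i),"disc",onz("wrist",260,120,.128,i))
a,b=onz("wrist",238,104,.153,i),onz("wrist",282,135,.153,i); v=a-b; print("bar",(a+b)/2,np.degrees(np.arctan2(v[1],v[0])))
print(manip.state()["eef_pos"])
```

```text
cap [ 0.64503254 -0.11752633  0.216     ] disc [ 0.61100157 -0.16622782  0.128     ]
bar [ 0.61206701 -0.16730567  0.153     ] 78.68252331343066
[ 0.5532078  -0.20783539  0.29782432]
```

Emit:
{"method": "apply_moves", "body": {
  "rows": [
    [[0, 22, 22, 0, 0, 0, 0], [0, 26, 26, 0, 0, 0, 0], [0, 24, 24, 0, 0, 0, 0], [0, 15, 15, 0, 0, 0, 0], [0, 7, 7, 0, 0, 0, 0]]
  ]
}}

```text
t: 1.87
eef_pos: [0.6458, -0.1169, 0.2976]
eef_rot: [[0.918, 0.396, -0.0], [0.396, -0.918, 0.002], [0.0, -0.002, -1.0]]
contact_force: [0.9, 0.3, -0.7]
grip_width: 0.0939
grip_force: 0.0
```

Emit:
{"method": "apply_moves", "body": {
  "rows": [
    [[0, 0, 0, 0, 0, 0, 0], [0, 0, 0, -10, 0, 0, 0], [0, 0, 0, -20, 0, 0, 0], [0, 0, 0, -20, 0, 0, 0], [0, 0, 0, -10, 0, 0, 0]]
  ]
}}

```text
t: 2.28
eef_pos: [0.6413, -0.1226, 0.2358]
eef_rot: [[0.921, 0.39, -0.005], [0.39, -0.921, -0.001], [-0.005, -0.001, -1.0]]
contact_force: [0.1, -0.1, -1.3]
grip_width: 0.0939
grip_force: 0.0
```

Emit:
{"method": "apply_moves", "body": {
  "rows": [
    [[0, 0, 0, -15, 0, 0, 0], [0, 0, 0, -20, 0, 0, 0], [0, 0, 0, -18, 0, 0, 0], [0, 0, 0, -12, 0, 0, 0], [0, 0, 0, -6, 0, 0, 0]]
  ]
}}

```text
t: 2.7
eef_pos: [0.6426, -0.1212, 0.1657]
eef_rot: [[0.92, 0.391, -0.003], [0.391, -0.92, -0.0], [-0.003, -0.001, -1.0]]
contact_force: [-0.4, 0.0, 0.8]
grip_width: 0.0939
grip_force: 0.0
```

Emit:
{"method": "apply_moves", "body": {
  "rows": [
    [[0, 0, 0, 0, 0, 0, 0], [0, 0, 0, 0, 0, 0, 0], [60, 0, 0, 0, 0, 0, 0], [90, 0, 0, 0, 0, 0, 0], [110, 0, 0, 0, 0, 0, 0]]
  ]
}}

```text
t: 3.12
eef_pos: [0.645, -0.1198, 0.1685]
eef_rot: [[0.92, 0.393, 0.002], [0.393, -0.92, -0.0], [0.001, 0.001, -1.0]]
contact_force: [0.7, 0.6, -0.1]
grip_width: 0.0772
grip_force: 0.0
```

Emit:
{"method": "apply_moves", "body": {
  "rows": [
    [[125, 0, 0, 0, 0, 0, 0], [140, 0, 0, 0, 0, 0, 0], [160, 0, 0, 0, 0, 0, 0], [200, 0, 0, 0, 0, 0, 0], [255, 0, 0, 0, 0, 0, 0]]
  ]
}}

```text
t: 3.53
eef_pos: [0.6444, -0.1195, 0.1675]
eef_rot: [[0.92, 0.393, -0.0], [0.393, -0.92, 0.0], [0.0, -0.0, -1.0]]
contact_force: [0.2, 0.4, -0.5]
grip_width: 0.0441
grip_force: 0.5
```

Emit:
{"method": "apply_moves", "body": {
  "rows": [
    [[255, 0, 0, 0, 0, 0, 0], [255, 0, 0, 0, 0, 0, 0], [255, 0, 0, 0, 0, 0, 0], [255, 0, 0, 0, 0, 0, 0], [255, 0, 0, 0, 0, 0, 0]]
  ]
}}

```text
t: 3.95
eef_pos: [0.6444, -0.1195, 0.1674]
eef_rot: [[0.92, 0.393, -0.0], [0.393, -0.92, 0.0], [0.0, -0.0, -1.0]]
contact_force: [-0.1, 0.0, 0.4]
grip_width: 0.0426
grip_force: 30.0
```

Emit:
{"method": "apply_moves", "body": {
  "rows": [
    [[255, 0, 0, 8, 0, 0, 0], [255, 0, 0, 14, 0, 0, 0], [255, 0, 0, 16, 0, 0, 0], [255, 0, 0, 14, 0, 0, 0], [255, 0, 0, 8, 0, 0, 0]]
  ]
}}

```text
t: 4.37
eef_pos: [0.6453, -0.1204, 0.2296]
eef_rot: [[0.92, 0.392, 0.003], [0.392, -0.92, -0.001], [0.002, 0.002, -1.0]]
contact_force: [1.0, -0.3, -2.3]
grip_width: 0.0423
grip_force: 30.0
```

Emit:
{"method": "apply_moves", "body": {
  "rows": [
    [[255, -5, -5, 3, 0, 0, 0], [255, -10, -10, 2, 0, 0, 0], [255, -15, -16, 0, 0, 0, 0], [255, -18, -20, 0, 0, 0, 0], [255, -20, -22, 0, 0, 0, 0]]
  ]
}}

```text
t: 4.78
eef_pos: [0.5743, -0.1936, 0.2315]
eef_rot: [[0.919, 0.394, -0.002], [0.394, -0.919, 0.0], [-0.002, -0.001, -1.0]]
contact_force: [-0.4, 0.2, -1.9]
grip_width: 0.0427
grip_force: 30.0
```

Emit:
{"method": "apply_moves", "body": {
  "rows": [
    [[255, -20, -22, 0, 0, 0, 0], [255, -20, -22, 0, 0, 0, 0], [255, -20, -22, 0, 0, 0, 0], [255, -18, -20, 0, 0, 0, 0], [255, -14, -15, 0, 0, 0, 0]]
  ]
}}

```text
t: 5.2
eef_pos: [0.4801, -0.2967, 0.2317]
eef_rot: [[0.921, 0.389, -0.003], [0.389, -0.921, -0.001], [-0.003, -0.001, -1.0]]
contact_force: [-0.9, -0.3, -0.9]
grip_width: 0.042
grip_force: 30.0
```

Emit:
{"method": "apply_moves", "body": {
  "rows": [
    [[255, -9, -10, -5, 0, 0, 0], [255, -5, -6, -12, 0, 0, 0], [255, 0, 0, -20, 0, 0, 0], [255, 0, 0, -25, 0, 0, 0], [255, 0, 0, -25, 0, 0, 0]]
  ]
}}

```text
t: 5.62
eef_pos: [0.4695, -0.31, 0.1443]
eef_rot: [[0.92, 0.392, 0.0], [0.392, -0.92, -0.0], [0.0, 0.0, -1.0]]
contact_force: [0.2, -0.5, -1.6]
grip_width: 0.0421
grip_force: 30.0
```

Emit:
{"method": "apply_moves", "body": {
  "rows": [
    [[255, 0, 0, -25, 0, 0, 0], [255, 0, 0, -23, 0, 0, 0], [255, 0, 0, -18, 0, 0, 0], [255, 0, 0, -10, 0, 0, 0], [255, 0, 0, -5, 0, 0, 0]]
  ]
}}

```text
t: 6.03
eef_pos: [0.4689, -0.3091, 0.0625]
eef_rot: [[0.92, 0.393, -0.003], [0.393, -0.92, 0.002], [-0.002, -0.003, -1.0]]
contact_force: [0.4, -0.9, -1.3]
grip_width: 0.0424
grip_force: 30.0
```

Emit:
{"method": "apply_moves", "body": {
  "rows": [
    [[255, 0, 0, -2, 0, 0, 0], [255, 0, 0, -2, 0, 0, 0], [255, 0, 0, -2, 0, 0, 0], [255, 0, 0, -2, 0, 0, 0], [255, 0, 0, -1, 0, 0, 0]]
  ]
}}

```text
t: 6.45
eef_pos: [0.4708, -0.3099, 0.056]
eef_rot: [[0.92, 0.393, 0.001], [0.393, -0.92, -0.001], [0.001, 0.001, -1.0]]
contact_force: [0.2, 0.5, -1.3]
grip_width: 0.0423
grip_force: 30.0
```

Emit:
{"method": "apply_moves", "body": {
  "rows": [
    [[255, 0, 0, -1, 0, 0, 0], [255, 0, 0, -1, 0, 0, 0], [255, 0, 0, -1, 0, 0, 0], [255, 0, 0, -1, 0, 0, 0], [255, 0, 0, 0, 0, 0, 0]]
  ]
}}

```text
t: 6.87
eef_pos: [0.4703, -0.3097, 0.0513]
eef_rot: [[0.92, 0.393, -0.0], [0.393, -0.92, 0.0], [-0.0, -0.0, -1.0]]
contact_force: [-0.3, 1.0, -1.2]
grip_width: 0.0427
grip_force: 30.0
```

Emit:
{"method": "apply_moves", "body": {
  "rows": [
    [[255, 0, 0, -1, 0, 0, 0], [255, 0, 0, -1, 0, 0, 0], [255, 0, 0, 0, 0, 0, 0], [255, 0, 0, 0, 0, 0, 0], [255, 0, 0, 0, 0, 0, 0]]
  ]
}}

```text
t: 7.28
eef_pos: [0.4706, -0.3097, 0.0508]
eef_rot: [[0.92, 0.393, 0.0], [0.393, -0.92, -0.0], [0.0, 0.0, -1.0]]
contact_force: [-2.6, 1.1, 10.3]
grip_width: 0.0427
grip_force: 30.0
```

Emit:
{"method": "apply_moves", "body": {
  "rows": [
    [[255, 0, 0, 0.7, 0, 0, 0], [255, 0, 0, 0, 0, 0, 0], [140, 0, 0, 0, 0, 0, 0], [130, 0, 0, 0, 0, 0, 0], [120, 0, 0, 0, 0, 0, 0]]
  ]
}}

```text
t: 7.7
eef_pos: [0.4706, -0.3099, 0.0501]
eef_rot: [[0.92, 0.393, 0.0], [0.393, -0.92, -0.0], [0.0, 0.0, -1.0]]
contact_force: [-0.8, 0.8, 0.2]
grip_width: 0.0487
grip_force: 0.0
```

Emit:
{"method": "apply_moves", "body": {
  "rows": [
    [[100, 0, 0, 0, 0, 0, 0], [60, 0, 0, 0, 0, 0, 0], [30, 0, 0, 0, 0, 0, 0], [0, 0, 0, 0, 0, 0, 0], [0, 0, 0, 0, 0, 0, 0]]
  ]
}}

```text
t: 8.12
eef_pos: [0.4704, -0.3097, 0.0501]
eef_rot: [[0.92, 0.393, -0.0], [0.393, -0.92, 0.0], [0.0, -0.0, -1.0]]
contact_force: [0.1, 0.9, 0.0]
grip_width: 0.0792
grip_force: 0.0
```

Emit:
{"method": "apply_moves", "body": {
  "rows": [
    [[0, 0, 0, 10, 0, 0, 0], [0, 0, 0, 30, 0, 0, 0], [0, 0, 0, 40, 0, 0, 0], [0, 0, 0, 40, 0, 0, 0], [0, 0, 0, 40, 0, 0, 0]]
  ]
}}

```text
t: 8.53
eef_pos: [0.47, -0.3095, 0.2126]
eef_rot: [[0.92, 0.393, -0.0], [0.393, -0.92, 0.0], [-0.0, -0.0, -1.0]]
contact_force: [0.6, -0.5, -0.1]
grip_width: 0.0938
grip_force: 0.0
```

Emit:
{"method": "apply_moves", "body": {
  "rows": [
    [[0, 6, 6, 20, 0, 0, 0.09], [0, 12, 12, 10, 0, 0, 0.1], [0, 16, 16, 5, 0, 0, 0.1], [0, 20, 20, 5, 0, 0, 0.1], [0, 20, 20, 0, 0, 0, 0.1]]
  ]
}}

```text
t: 8.95
eef_pos: [0.5454, -0.2357, 0.2526]
eef_rot: [[0.624, 0.782, 0.003], [0.782, -0.624, -0.002], [0.0, 0.003, -1.0]]
contact_force: [-0.2, 0.1, -0.0]
grip_width: 0.0941
grip_force: 0.0
```

Emit:
{"method": "apply_moves", "body": {
  "rows": [
    [[0, 20, 20, 0, 0, 0, 0.1], [0, 18, 18, 0, 0, 0, 0.1], [0, 14, 14, 0, 0, 0, 0.1], [0, 10, 10, 0, 0, 0, 0.1], [0, 5, 5, 0, 0, 0, 0.09]]
  ]
}}

```text
t: 9.37
eef_pos: [0.6128, -0.1661, 0.2509]
eef_rot: [[0.178, 0.984, 0.001], [0.984, -0.178, 0.001], [0.001, 0.001, -1.0]]
contact_force: [-0.6, 0.4, 0.1]
grip_width: 0.0938
grip_force: 0.0
```

Emit:
{"method": "apply_moves", "body": {
  "rows": [
    [[0, 0, 0, 0, 0, 0, 0], [0, 0, 0, 0, 0, 0, 0], [0, 0, 0, 0, 0, 0, 0], [0, 0, 0, 0, 0, 0, 0], [0, 0, 0, 0, 0, 0, 0]]
  ]
}}

```text
t: 9.78
eef_pos: [0.6109, -0.1696, 0.2504]
eef_rot: [[0.188, 0.982, -0.0], [0.982, -0.188, -0.001], [-0.001, 0.0, -1.0]]
contact_force: [-0.9, 0.4, 1.1]
grip_width: 0.0941
grip_force: 0.0
```

Run:
```python
from h import *
import pickle
i=cams.camera_info("wrist"); im=cams.grab_frame("wrist"); cv2.imwrite("pics/w3.png",im[:,:,::-1]); pickle.dump(i,open("w3.pkl","wb"))
s=manip.state(); print(s["eef_pos"],s["eef_rot"][:,1],s["joint_positions"])
print(proj("wrist",(.610,-.168,.153),i), proj("wrist",s["eef_pos"],i))
```

```text
[ 0.61103695 -0.16941406  0.25040988] [ 9.82232573e-01 -1.87667703e-01  7.13944671e-05] [ 0.39986302  0.58198843 -0.29065705  1.51329421  0.18082123  1.07268855
 -0.12090688]
[274.58224448 214.30250412] [275.6199924  267.05354981]
```

View pics/w3.png

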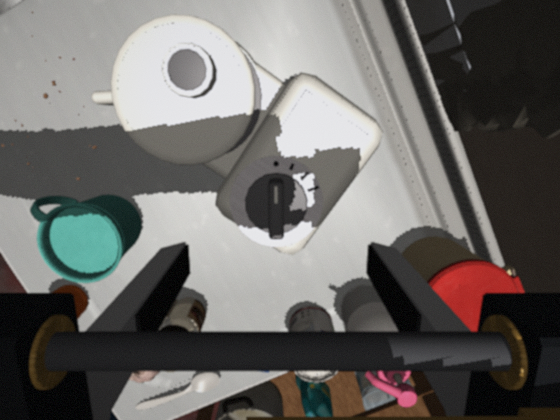

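Wrist view: the bar runs straight up-down at (276,182)–(276,238), disc centre about (276,203). The fingers straddle it squarely, and the jar stands off the processor at (190,312). One quick computation of the offset, plus a check on the jar.

Run:
```python
from h import *
import pickle
i=pickle.load(open("w3.pkl","rb"))
a,b=onz("wrist",276,182,.153,i),onz("wrist",276.5,238,.153,i); v=a-b
print((a+b)/2,np.linalg.norm(v),np.degrees(np.arctan2(v[1],v[0])),"disc",onz("wrist",276,203,.128,i))
im=np.hstack([cams.grab_frame("top")[120:330,200:420,::-1],cams.grab_frame("scene")[190:400,170:390,::-1]])
cv2.imwrite("pics/c4.png",cv2.resize(im,None,fx=1.8,fy=1.8))
```

```text
[ 0.61182576 -0.16532357  0.153     ] 0.0444167769572232 79.60199451465672 disc [ 0.61152602 -0.16531755  0.128     ]
```

View pics/c4.png

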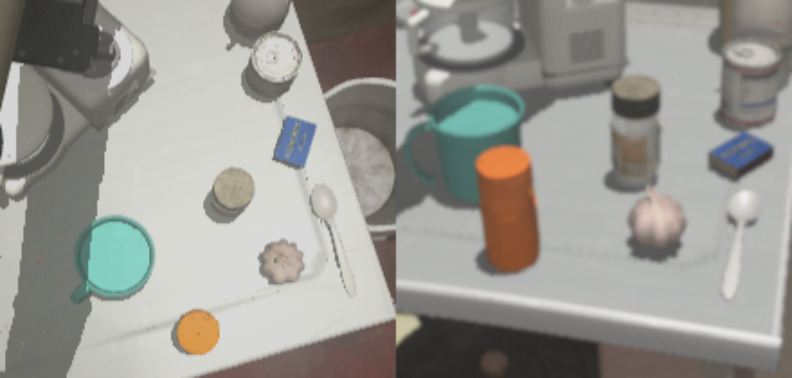

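The jar stands upright at top crop (233,190), clear of everything; the bystanders have not moved. Next: descend onto the bar.

Emit:
{"method": "apply_moves", "body": {
  "rows": [
    [[60, 0.5, 4, -5, 0, 0, 0], [100, 0, 0, -15, 0, 0, 0], [110, 0, 0, -25, 0, 0, 0], [110, 0, 0, -25, 0, 0, 0], [110, 0, 0, -18, 0, 0, 0]]
  ]
}}

```text
t: 10.35
eef_pos: [0.6109, -0.1642, 0.16]
eef_rot: [[0.186, 0.983, -0.002], [0.983, -0.186, 0.001], [0.0, -0.002, -1.0]]
contact_force: [-0.1, 0.7, 0.3]
grip_width: 0.0639
grip_force: 0.0
```

Emit:
{"method": "apply_moves", "body": {
  "rows": [
    [[110, 0, 0, -9, 0, 0, 0], [110, 0, 0, -6, 0, 0, 0], [110, 0, 0, -3, 0, 0, 0], [110, 0, 0, -2, 0, 0, 0], [110, 0, 0, 0, 0, 0, 0]]
  ]
}}

```text
t: 10.77
eef_pos: [0.6124, -0.1647, 0.1427]
eef_rot: [[0.186, 0.983, 0.001], [0.983, -0.186, -0.0], [0.0, 0.001, -1.0]]
contact_force: [0.5, 0.6, -0.5]
grip_width: 0.0534
grip_force: 0.0
```

Emit:
{"method": "apply_moves", "body": {
  "rows": [
    [[110, 0, 0, 0, 0, 0, 0], [140, 0, 0, 0, 0, 0, 0], [170, 0, 0, 0, 0, 0, 0], [190, 0, 0, 0, 0, 0, 0], [200, 0, 0, 0, 0, 0, 0]]
  ]
}}

```text
t: 11.18
eef_pos: [0.6121, -0.1648, 0.1425]
eef_rot: [[0.186, 0.983, 0.0], [0.983, -0.186, -0.0], [-0.0, 0.0, -1.0]]
contact_force: [-0.2, -0.1, -0.5]
grip_width: 0.03
grip_force: 0.0
```

Emit:
{"method": "apply_moves", "body": {
  "rows": [
    [[210, 0, 0, 0, 0, 0, 0], [220, 0, 0, 0, 0, 0, 0], [235, 0, 0, 0, 0, 0, 0], [255, 0, 0, 0, 0, 0, 0], [255, 0, 0, 0, 0, 0, 0]]
  ]
}}

```text
t: 11.6
eef_pos: [0.6104, -0.1644, 0.142]
eef_rot: [[0.186, 0.983, -0.003], [0.983, -0.186, 0.0], [-0.0, -0.003, -1.0]]
contact_force: [-5.6, 1.1, 5.2]
grip_width: 0.0115
grip_force: 30.0
```

Emit:
{"method": "apply_moves", "body": {
  "rows": [
    [[255, 0, 0, 0, 0, 0, 0], [255, 0, 0, 0, 0, 0, 0], [255, 0, 0, 0, 0, 0, 0], [255, 0, 0, 0, 0, 0, 0], [255, 0, 0, 0, 0, 0, 0]]
  ]
}}

```text
t: 12.02
eef_pos: [0.6104, -0.1645, 0.142]
eef_rot: [[0.186, 0.983, -0.003], [0.983, -0.186, 0.0], [-0.0, -0.003, -1.0]]
contact_force: [-5.0, 1.3, 3.5]
grip_width: 0.0116
grip_force: 30.0
```

```bash
python3 -c "
from cell import manip
s=manip.state();print(s['t'],s['eef_pos'],s['contact_force'],s['ft_torque'],s['grip_width'],s['grip_force'])"
```

```text
12.0167 [ 0.61037215 -0.16446381  0.14202946] [-4.99191934  1.2548562   3.45349796] [0.23647221 1.24818484 0.03053235] 0.011635656382959627 29.99946355819702
```

Emit:
{"method": "apply_moves", "body": {
  "rows": [
    [[255, -1.5, -0.5, 0, 0, 0, -0.03], [255, 0, 0, 0, 0, 0, -0.07], [255, 0, 0, 0, 0, 0, -0.08], [255, 0, 0, 0, 0, 0, -0.08], [255, 0, 0, 0, 0, 0, -0.08]]
  ]
}}

```text
t: 12.43
eef_pos: [0.6114, -0.1649, 0.1421]
eef_rot: [[0.507, 0.862, 0.002], [0.862, -0.507, 0.0], [0.001, 0.002, -1.0]]
contact_force: [-0.5, 0.1, -2.2]
grip_width: 0.012
grip_force: 30.0
```

```bash
cat > st.py <<'E'
from cell import manip
import numpy as np
s=manip.state();R=s['eef_rot'];print(s['t'],s['eef_pos'].round(4),'turned',round(np.radians(79.28)-np.arctan2(R[1,0],R[0,0]),4),s['contact_force'].round(1),s['ft_torque'].round(2),s['grip_width'],s['grip_force'],s['joint_positions'].round(2))
E
python3 st.py
```

```text
12.4333 [ 0.6114 -0.1649  0.1421] turned 0.3445 [-0.5  0.1 -2.2] [0.21 0.08 0.05] 0.011967057220179432 29.99479651451111 [ 0.32  0.69 -0.17  1.64  0.14  0.83 -0.44]
```

Turning works with small side forces; continue.

Emit:
{"method": "apply_moves", "body": {
  "rows": [
    [[255, 0, 0, 0, 0, 0, -0.08], [255, 0, 0, 0, 0, 0, -0.08], [255, 0, 0, 0, 0, 0, -0.08], [255, 0, 0, 0, 0, 0, -0.08], [255, 0, 0, 0, 0, 0, -0.08]]
  ]
}}

```text
t: 12.85
eef_pos: [0.6124, -0.1658, 0.1421]
eef_rot: [[0.803, 0.597, 0.004], [0.597, -0.803, -0.001], [0.003, 0.003, -1.0]]
contact_force: [1.7, -1.2, -4.0]
grip_width: 0.0118
grip_force: 30.0
```

Emit:
{"method": "apply_moves", "body": {
  "rows": [
    [[255, 0, 0, 0, 0, 0, -0.08], [255, 0, 0, 0, 0, 0, -0.08], [255, 0, 0, 0, 0, 0, -0.08], [255, 0, 0, 0, 0, 0, -0.08], [255, 0, 0, 0, 0, 0, -0.08]]
  ]
}}

```text
t: 13.27
eef_pos: [0.613, -0.167, 0.1421]
eef_rot: [[0.972, 0.237, 0.006], [0.237, -0.972, -0.003], [0.005, 0.004, -1.0]]
contact_force: [3.3, -2.7, -4.9]
grip_width: 0.012
grip_force: 30.0
```

Emit:
{"method": "apply_moves", "body": {
  "rows": [
    [[255, 0, 0, 0, 0, 0, -0.06], [255, 0, 0, 0, 0, 0, 0], [255, 0, 0, 0, 0, 0, 0], [255, 0, 0, 0, 0, 0, 0], [255, 0, 0, 0, 0, 0, 0]]
  ]
}}

```text
t: 13.68
eef_pos: [0.613, -0.1672, 0.1421]
eef_rot: [[0.983, 0.184, 0.005], [0.184, -0.983, -0.003], [0.005, 0.004, -1.0]]
contact_force: [4.8, -3.6, -6.0]
grip_width: 0.0116
grip_force: 30.0
```

```bash
python3 st.py
```

```text
13.6833 [ 0.613  -0.1672  0.1421] turned 1.199 [ 4.8 -3.6 -6. ] [-0.89 -1.02  0.17] 0.011625599196852705 30.011448562145233 [ 0.18  0.68  0.07  1.64 -0.06  0.81 -1.11]
```

Emit:
{"method": "apply_moves", "body": {
  "rows": [
    [[255, 1, -1, 0, 0, 0, -0.02], [255, 0, 0, 0, 0, 0, 0], [255, 0, 0, 0, 0, 0, 0], [255, 0, 0, 0, 0, 0, 0], [255, 0, 0, 0, 0, 0, 0]]
  ]
}}

```text
t: 14.1
eef_pos: [0.613, -0.1673, 0.1422]
eef_rot: [[0.987, 0.164, 0.003], [0.164, -0.987, -0.002], [0.003, 0.002, -1.0]]
contact_force: [6.1, -3.1, -5.7]
grip_width: 0.0116
grip_force: 30.0
```

```bash
python3 st.py
python3 - <<'E'
from h import *
w=cams.grab_frame("wrist")[100:310,160:380,::-1]; s=cams.grab_frame("scene")[160:370,170:390,::-1]
cv2.imwrite("pics/f.png",cv2.resize(np.hstack([w,s]),None,fx=1.8,fy=1.8,interpolation=cv2.INTER_CUBIC))
E
```

```text
14.1 [ 0.613  -0.1673  0.1422] turned 1.2193 [ 6.1 -3.1 -5.7] [-0.82 -1.16  0.22] 0.011571430087383604 30.02284526824951 [ 0.17  0.69  0.08  1.64 -0.07  0.82 -1.13]
```

View pics/f.png

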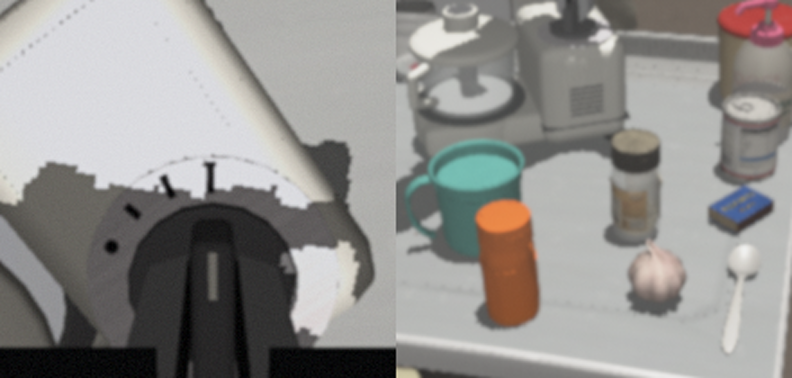

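The white pointer line (crop (212,275)) lines up with the longest, third mark (210,178). The jar stands upright at (636,185) and the bystanders are in place. Handing in.

```bash
python3 -c "
from cell import manip
print(manip.hand_in())"
```

```text
the job is handed in; nothing more can be done
None
```

The spice jar is upright on the worktop, clear of the processor, and the dial is gripped at its third click; the job was handed in at about 14 s, and no verdict came back.

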